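# Lock the loaded split mould with its cam

## Task

Two identical split moulds stand on the bench, both open. Lock the one that has the stone in its nest: turn its cam lever a quarter turn, as far as it goes, so that its two halves are drawn tight together, then let go. Leave the empty mould as it is.

Things in the scene. Friction and masses are not known exactly. Their poses are not given: they have to be found in the camera images.
- loaded_frame: Split mould fixed to the bench: dark base plate 126x116x5 mm, on it two aluminium halves (tops 31 mm up, 111 mm long in x) 8 mm apart; the fixed half spans y -32 to 18 mm, the moving half is beyond it at +y. A stone 14x21x10 mm is fixed in the notch at x -52, y 18 mm. Origin: on the upright cam axis at bench height, z up. The empty mould is the same without a stone.
- loaded_cam (a joint): Its dark steel lever, rad: 0 open, 1.571 locked at the stop, clockwise from above; starts at 0 to 0.25. Lever top 48 mm above the bench; at its end an upright round black post, 15 mm thick, from 48 to 88 mm up, 60 mm off the axis: at angle a it stands at x -60 sin a, y -60 cos a mm in loaded_frame. Moves with 3 to 5 N sideways at the post, no spring, stays where left.
- loaded_half (a joint): Travel of the loaded mould's moving half toward the fixed half, m: 0 open (8 mm gap), 0.008 when the halves meet. A steel yoke round the cam's eccentric draws it: travel is proportional to the cam angle. It is not meant to be pushed directly.
- empty_cam (a joint): Lever angle of the empty mould, rad, of the same make and meaning; starts at 0 to 0.25 and is to be left there.

How it is judged:
By the outcome, as a careful person would: the job done as asked, in the order asked, and still so for the second after the job is handed in, with the robot touching nothing.
It also fails if it takes over 40 s, if anything falls off the work surface, if the arm or the gripper's body presses on something with over 40 N, if the wrist force passes 120 N, or if a joint passes its speed limit or range.

## Robot

A 6-joint arm with a two-finger parallel gripper is mounted at the origin on a cart in front of the work surface, level with it; the furniture and walls round the work are solid. World frame = base frame: x ahead of the robot, y to its left, z up, the work surface at z = 0. Lengths are in m, angles in rad, forces in N, time in s.
With the tool pointing down it reaches from about 0.3 to 0.85 m from the base axis. Payload 5.4 kg.
Tool frame: the origin (TCP) lies on the centre line of the jaws, within the pads' length; the fingertips stand 11 mm ahead of it and the grasp point (between the pads) lies 8 mm behind it (bot.tcp_to_tips is the distance from the TCP to the fingertips, in m); z points along the fingers, y is the direction in which the jaws open and shut (so a half turn about z gives the same grasp; the last joint's range is limited). The gripper opens to 85 mm and grips with 20 to 120 N. Pads are 22 mm wide; open, the fingers measure 114 mm over their backs; the gripper's body (76 mm by 85 mm) begins 54 mm behind the grasp point. The pads swing forward as they close: fully open they stand 13 mm farther back than shut.
Start: joints at [1.056, 0.158, 1.597, -0, 1.386, -0.21], TCP at [0.173, 0.548, 0.219] pointing down, gripper open.
Joint ranges: [-2.91, 2.91], [-0.94, 2.29], [0.18, 2.7], [-1.29, 4.43], [0.17, 2.64], [-3, 3]. Speed limits (rad/s): [2.57, 2.57, 3.14, 3.14, 3.14, 3.14].

## Interface

Orientations are given as a unit quaternion [x, y, z, w].
In Python, from workcell import bot, vision, job gives the robot as it stands.
- The arm moves only by the tool play_rows, never from a script. Its argument "motion" is a list of rows, each a list of 7 numbers: the turn, a rotation vector about the tool's x, y, z in rad, then the shift along the tool's x, y, z in cm, then the finger opening in cm, from 0 to 8.54. In form: [[wx, wy, wz, dx, dy, dz, jaw], ...]. A call has 1 to 8 rows; each row shifts and turns the commanded pose from where the row before left it, along the tool's axes as they then stand; what a row does not reach is not made up. A row lasts 1/12 s, in which the tool goes at most 41.7 mm and 7.16 degrees, less where a joint would pass 70% of its speed; a pose out of reach is approached as far as the arm can. A call with a gripper value outside its range is refused whole. The fingers move at their own pace and stop on an object; "squeeze" is the grip in N (left out, the last holds). Time passes only in rows, so rows that do not move let the fingers close. It gives the time, the measured TCP pose, the force and the opening at its end, in the units of the state.
- bot.observe(): the state, without advancing time (a new reading comes with each control period).
- vision.grab_frame(name): name is "side" or "top" or "wrist"; returns a dict with "pixels" (420x560x3 uint8, blue, green, red), "depth" (420x560 float32, m along the optical axis (not along the pixel's ray), 0 where there is no reading), "K" (3x3 intrinsics, pixels), "D" ([k1, k2, p1, p2, k3] as OpenCV has them; the pictures are not rectified), "R" (3x3) and "t" (3): a world point X has camera coordinates R X + t. Camera axes: x right, y down, z forward; pixel columns grow to the right and rows downward; lengths in m; the calibration is good to about 2 mm. A picture is of the moment at which its call begins.
- job.sign_off(): hands the job in, once; it reports no verdict.
The state is a dict: "clock": time; "joint_positions": joint angles; "qd": joint speeds; "tau": joint torques, N m; "tool_pos": TCP position; "tcp_rot": TCP orientation; "contact_force": force on the tool from outside, world axes, zero at the start; "ft_torque": the same for the moment, N m; "width": opening from 0.0 (shut) to 1.0 (fully open).
Only numpy, scipy, OpenCV 4.12 (cv2) and the standard library are available. Lean on these libraries where they do the work, as an engineer would, in place of code of your own. Each camera call takes 0.05 s, during which the arm holds its last target. There are 200 camera calls.

## Working session

There is one attempt and no reset: what is moved stays moved. The work goes in short steps, Python scripts to look and compute and a tool call to move; the robot and the scene stay as the last step left them, time stands still between calls to the robot, and variables do not carry over. Pictures are saved under pics/ and viewed, about 8 in all and at most 12, crops included, and the job is handed in when it is done.

Besides the shell and the picture viewer there is one more tool, called after "Emit:" in YAML: its name, and indented under it one key for each argument. play_rows: Moves the arm, as the interface text tells. Its arguments: {"type":"object","properties":{"motion":{"type":"array","items":{"type":"array","items":{"type":"number"}}},"squeeze":{"type":"number"}},"required":["motion"]}

```bash
mkdir -p pics
python3 - <<'E'
from workcell import bot,vision
import cv2,numpy as np
s=bot.observe();print(s)
ims=[]
for n in("side","top"):
    f=vision.grab_frame(n);np.savez(f"pics/{n}0.npz",**f);cv2.imwrite(f"pics/{n}0.png",f["pixels"])
    print(n,f["K"],f["D"],f["R"],f["t"])
E
```

```text
{'clock': 0.0, 'joint_positions': array([ 1.05592013e+00,  1.59060273e-01,  1.59826429e+00,  9.78426312e-06,
        1.38615166e+00, -2.10125900e-01]), 'qd': array([-0.00036919,  0.00024879, -0.0006106 ,  0.00176121, -0.00161365,
        0.00098701]), 'tau': array([-8.28929365e-05, -3.95991039e+01, -3.31428266e+01, -1.54726426e-04,
        8.25579569e-03, -6.43790258e-06]), 'tool_pos': array([0.17225044, 0.54794274, 0.21839454]), 'tcp_rot': array([ 1.51787011e-01,  9.88412776e-01, -8.78875080e-04, -3.38465300e-04]), 'contact_force': array([ 0.10464992, -0.42785504, -0.76942403]), 'ft_torque': array([-0.0010519 ,  0.00628305, -0.06118059]), 'width': 0.9965790135182553}
side [[490.76830086   0.         278.93613124]
 [  0.         490.76830086 208.67799944]
 [  0.           0.           1.        ]] [-0.14055518  0.          0.          0.          0.        ] [[ 0.99932629  0.03583015 -0.00794733]
 [ 0.00946604 -0.46085041 -0.88742734]
 [-0.03545919  0.88675425 -0.4608791 ]] [-0.56092085  0.01898974  1.00075478]
top [[399.57722916   0.         287.33337672]
 [  0.         399.57722916 211.56407915]
 [  0.           0.           1.        ]] [-0.09184865  0.          0.          0.          0.        ] [[ 0.0036284  -0.99981222 -0.01903599]
 [-0.99358046 -0.00145206 -0.11311839]
 [ 0.1130695   0.01932423 -0.99339915]] [-0.06056699  0.55409282  0.83529499]
```

View pics/top0.png

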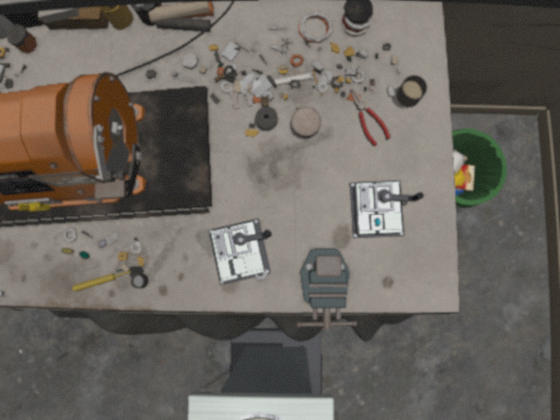

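View pics/side0.png

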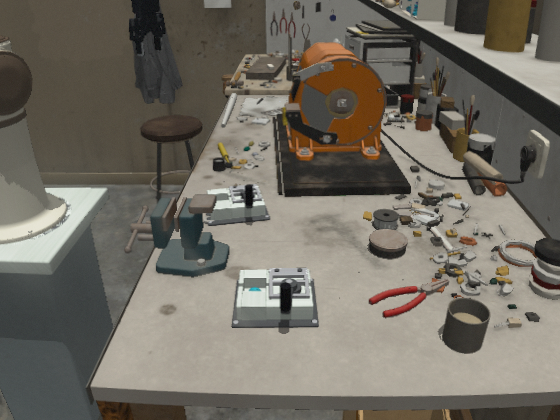

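The right-hand mould in the top view, around (378,208), shows a teal spot in its nest. The left one, around (240,250), looks empty. I'll enlarge both to check.

Run:
```python
import cv2,numpy as np
t=cv2.imread("pics/top0.png");s=cv2.imread("pics/side0.png")
r=lambda a:cv2.resize(a,(400,300),interpolation=cv2.INTER_CUBIC)
cv2.imwrite("pics/c0.png",np.vstack([np.hstack([r(t[210:288,190:294]),r(t[169:247,330:434])]),np.hstack([r(s[170:245,190:290]),r(s[258:333,228:328])])]))
```

```text
(no output)
```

View pics/c0.png

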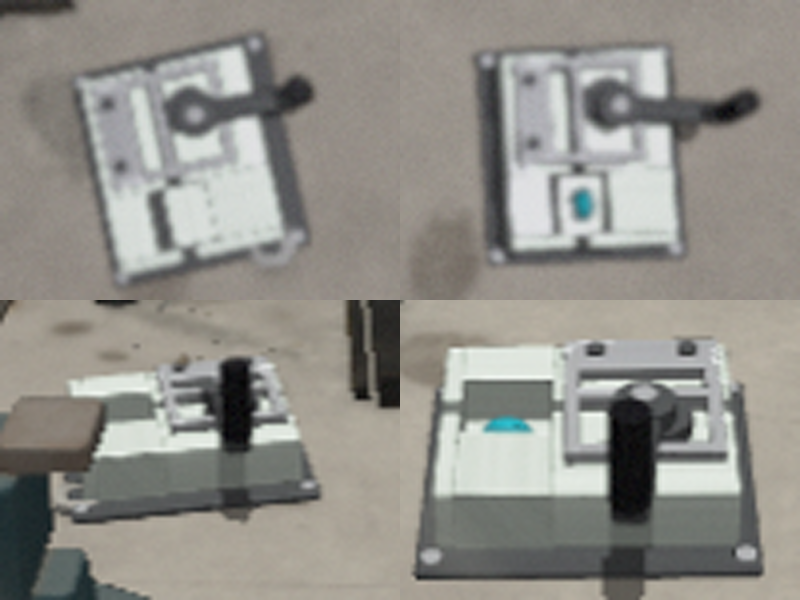

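The loaded mould is the right-hand one, with the stone at about (378,221) in the top view. Its frame is nearly aligned with the world, and its lever points to -y. Next I'll measure the axis, post and obstacles from depth.

```bash
cat > h.py <<'E'
import numpy as np,cv2
def cloud(f):
    d=f["depth"];h,w=d.shape
    u,v=np.meshgrid(np.arange(w),np.arange(h))
    p=cv2.undistortPoints(np.stack([u,v],-1).reshape(-1,1,2).astype(float),f["K"],f["D"]).reshape(h,w,2)
    c=np.dstack([p*d[...,None],d]); return (c-f["t"])@f["R"]
def cast(f,uv,z):
    p=cv2.undistortPoints(np.array(uv,float).reshape(-1,1,2),f["K"],f["D"]).reshape(-1,2)
    r=np.c_[p,np.ones(len(p))]@f["R"]; o=-f["R"].T@f["t"]
    return o+r*((z-o[2])/r[:,2])[:,None]
E
python3 - <<'E'
from h import *
for n in("top","side"):
    f=dict(np.load(f"pics/{n}0.npz"));X=cloud(f);ok=f["depth"]>0
    ctr=cast(f,[[378,208]],.03)[0] if n=="top" else ctr
    print(n,ctr)
    near=ok&(abs(X[...,0]-ctr[0])<.13)&(abs(X[...,1]-ctr[1])<.13)
    table=ok&near&(abs(X[...,2])<.012);print("table z",np.median(X[table][:,2]))
    g=f["pixels"].max(2)
    m=near&(X[...,2]>.026)&(X[...,2]<.036)&(g>150);P=X[m]
    r=cv2.minAreaRect(P[:,:2].astype(np.float32)*1000);print("halves",len(P),r,np.median(P[:,2]))
    for lo,hi in((.04,.052),(.052,.066),(.066,.08),(.08,.1)):
        m=near&(X[...,2]>lo)&(X[...,2]<hi)&(g<90)&(abs(X[...,0]-ctr[0])<.09)&(abs(X[...,1]-ctr[1])<.11)
        P=X[m]; print(lo,len(P),P.mean(0).round(4) if len(P) else "",P.min(0).round(3) if len(P) else "",P.max(0).round(3) if len(P) else "")
    v=ok&(X[...,2]>.05)&(X[...,0]>.1)&(X[...,0]<.45)&(abs(X[...,1]-(ctr[1]+.1))<.09); P=X[v]
    if len(P): print("vise",len(P),np.percentile(P,[1,99],axis=0).round(3).tolist())
E
```

```text
top [ 0.56242656 -0.25616559  0.03      ]
table z 0.0005291214099683468
halves 1158 ((563.9563598632812, -257.94024658203125), (111.28834533691406, 93.15420532226562), 2.554699659347534) 0.03132318494058408
0.04 115 [ 0.5829 -0.2944  0.0476] [ 0.575 -0.327  0.04 ] [ 0.598 -0.257  0.052]
0.052 15 [ 0.5803 -0.3218  0.0593] [ 0.576 -0.331  0.053] [ 0.587 -0.26   0.065]
0.066 12 [ 0.5801 -0.3262  0.0734] [ 0.575 -0.329  0.067] [ 0.586 -0.324  0.079]
0.08 33 [ 0.5813 -0.3293  0.0877] [ 0.576 -0.335  0.08 ] [ 0.587 -0.324  0.091]
vise 1916 [[0.317, -0.194, 0.057], [0.449, -0.085, 0.119]]
side [ 0.56242656 -0.25616559  0.03      ]
table z -0.0011830167166491164
halves 1457 ((563.6343383789062, -258.7660827636719), (109.95426940917969, 96.50907135009766), 2.465894937515259) 0.029529672858707483
0.04 114 [ 0.5868 -0.3059  0.0461] [ 0.575 -0.34   0.04 ] [ 0.597 -0.266  0.052]
0.052 94 [ 0.582  -0.338   0.0592] [ 0.575 -0.341  0.052] [ 0.589 -0.332  0.066]
0.066 93 [ 0.5818 -0.3378  0.0731] [ 0.574 -0.341  0.066] [ 0.589 -0.332  0.08 ]
0.08 94 [ 0.5817 -0.3351  0.0851] [ 0.575 -0.341  0.08 ] [ 0.589 -0.326  0.088]
vise 2717 [[0.316, -0.2, 0.051], [0.448, -0.091, 0.117]]
```

Run:
```python
from h import *
for n,uv in(("top",[386.4,195.8]),("side",[291.7,282])):
    f=dict(np.load(f"pics/{n}0.npz"));X=cloud(f)
    u,v=np.round(uv).astype(int)
    print(n,X[v,u].round(4),cast(f,[uv],.048).round(4),cast(f,[uv],.052).round(4))
    # hub: dark pixels z 0.04-0.058 away from post
    m=(f["pixels"].max(2)<110)&(X[...,2]>.038)&(X[...,2]<.06)&(abs(X[...,0]-.585)<.03)&(X[...,1]>-.3)&(X[...,1]<-.24)
    print(X[m].min(0).round(4),X[m].max(0).round(4),m.sum())
# plan: rigid view
```

```text
top [ 0.5855 -0.2693  0.0517] [[ 0.5865 -0.2711  0.048 ]] [[ 0.5859 -0.2701  0.052 ]]
[ 0.5752 -0.2999  0.0381] [ 0.6003 -0.2536  0.0534] 144
side [ 0.5906 -0.272   0.0479] [[ 0.5901 -0.2721  0.048 ]] [[ 0.5902 -0.2776  0.052 ]]
[ 0.5745 -0.2962  0.0381] [ 0.6024 -0.2598  0.0503] 106
```

Run:
```python
from h import *
for n in("top","side"):
    f=dict(np.load(f"pics/{n}0.npz"));X=cloud(f)[f["depth"]>0]
    for t in np.linspace(0,1,9):
        p=np.array([.172,.548])*(1-t)+np.array([.5815,-.333])*t
        m=np.hypot(*(X[:,:2]-p).T)<.11
        print(n,p.round(2),m.sum(),X[m,2].max().round(3) if m.any() else None)
```

```text
top [0.17 0.55] 650 -0.235
top [0.22 0.44] 1889 0.001
top [0.27 0.33] 2714 0.005
top [0.33 0.22] 4400 0.031
top [0.38 0.11] 5947 0.043
top [ 0.43 -0.  ] 7692 0.108
top [ 0.48 -0.11] 7927 0.121
top [ 0.53 -0.22] 7567 0.12
top [ 0.58 -0.33] 7092 0.092
side [0.17 0.55] 1388 0.391
side [0.22 0.44] 940 0.391
side [0.27 0.33] 367 0.002
side [0.33 0.22] 2022 0.026
side [0.38 0.11] 1757 0.04
side [ 0.43 -0.  ] 3116 0.104
side [ 0.48 -0.11] 7599 0.118
side [ 0.53 -0.22] 9009 0.117
side [ 0.58 -0.33] 14942 0.088
```

Emit:
play_rows:
  motion:
    - [0,0,0,-2.5,-2.7,-0.3,4]
    - [0,0,0,-2.5,-2.7,-0.3,4]
    - [0,0,0,-2.5,-2.7,-0.3,4]
    - [0,0,0,-2.5,-2.7,0,4]

```text
clock: 0.43
tool_pos: [0.2358, 0.4141, 0.2284]
tcp_rot: [0.151, 0.988, -0.0, 0.0]
contact_force: [0.5, 0.5, 0.3]
width: 0.477
```

Emit:
play_rows:
  motion:
    - [0,0,0,-2.5,-2.7,0,4]
    - [0,0,0,-2.5,-2.7,0,4]
    - [0,0,0,-2.5,-2.7,0,4]
    - [0,0,0,-2.5,-2.7,0,4]
    - [0,0,0,-2.5,-2.7,0,4]
    - [0,0,0,-2.5,-2.7,0,4]
    - [0,0,0,-2.5,-2.7,0,4]
    - [0,0,0,-2.5,-2.7,0,4]

```text
clock: 1.1
tool_pos: [0.3616, 0.1477, 0.2282]
tcp_rot: [0.152, 0.988, 0.0, 0.0]
contact_force: [0.1, -0.0, -0.4]
width: 0.468
```

Emit:
play_rows:
  motion:
    - [0,0,0,-2.5,-2.7,0,4]
    - [0,0,0,-2.5,-2.7,0,4]
    - [0,0,0,-2.5,-2.7,0,4]
    - [0,0,0,-2.5,-2.7,0,4]
    - [0,0,0,-2.5,-2.7,0,4]
    - [0,0,0,-2.5,-2.7,0,4]
    - [0,0,0,-2.5,-2.7,0,4]
    - [0,0,0,-2.5,-2.7,0,4]

```text
clock: 1.77
tool_pos: [0.4876, -0.1185, 0.2279]
tcp_rot: [0.152, 0.988, 0.0, -0.0]
contact_force: [0.4, -0.3, 0.6]
width: 0.471
```

Emit:
play_rows:
  motion:
    - [0,0,0.115,0,0,0,4]
    - [0,0,0.115,0,0,0,4]
    - [0,0,0.115,0,0,0,4]
    - [0,0,0.115,0,0,0,4]
    - [0,0,0.115,0,0,0,4]
    - [0,0,0.115,0,0,0,4]
    - [0,0,0.115,0,0,0,4]
    - [0,0,0.115,0,0,0,4]

```text
clock: 2.43
tool_pos: [0.4872, -0.1165, 0.2279]
tcp_rot: [0.577, 0.817, -0.0, -0.0]
contact_force: [-0.5, -0.1, -0.3]
width: 0.467
```

Emit:
play_rows:
  motion:
    - [0,0,0.115,0,0,0,4]
    - [0,0,0.115,0,0,0,4]
    - [0,0,0.115,0,0,0,4]
    - [0,0,0.115,0,0,0,4]
    - [0,0,0,0,0,0,4]
    - [0,0,0,0,0,0,4]

```text
clock: 2.93
tool_pos: [0.4872, -0.1166, 0.228]
tcp_rot: [0.745, 0.667, -0.0, -0.0]
contact_force: [-0.3, -1.1, 0.3]
width: 0.466
```

```bash
cat > d.py <<'E'
import sys,numpy as np
from workcell import bot
from scipy.spatial.transform import Rotation as R
s=bot.observe();r=R.from_quat(s["tcp_rot"]);M=r.as_matrix()
t=np.array(list(map(float,sys.argv[1:4])))
print(s["clock"],s["tool_pos"].round(4),"q",s["joint_positions"].round(2),"head",np.degrees(np.arctan2(M[1,1],M[0,1])).round(1),"delta tool cm",(M.T@(t-s["tool_pos"])*100).round(2),"F",s["contact_force"].round(1),"tool z",M[:,2].round(3),s["width"])
E
python3 d.py .5815 -.333 .13
```

```text
2.9333 [ 0.4872 -0.1166  0.228 ] q [-0.48 -0.04  1.79 -0.    1.4  -0.37] head -6.4 delta tool cm [-20.47  11.77   9.79] F [-0.3 -1.1  0.3] tool z [-0.001  0.    -1.   ] 0.4656810510388488
```

Emit:
play_rows:
  motion:
    - [0,0,0,-2.92,1.68,0,4]
    - [0,0,0,-2.92,1.68,0,4]
    - [0,0,0,-2.92,1.68,0,4]
    - [0,0,0,-2.92,1.68,0,4]
    - [0,0,0,-2.92,1.68,0,4]
    - [0,0,0,-2.92,1.68,0,4]
    - [0,0,0,-2.95,1.69,0,4]
    - [0,0,0,0,0,3,4]

```text
clock: 3.6
tool_pos: [0.5852, -0.3419, 0.2049]
tcp_rot: [0.746, 0.666, 0.0, 0.008]
contact_force: [1.8, -0.5, 1.4]
width: 0.469
```

Emit:
play_rows:
  motion:
    - [0,0,0,0,0,3.0,4]
    - [0,0,0,0,0,3.0,4]
    - [0,0,0,0,0,0,4]
    - [0,0,0,0,0,0,4]

```text
clock: 3.93
tool_pos: [0.5799, -0.3324, 0.1363]
tcp_rot: [0.746, 0.666, -0.0, -0.002]
contact_force: [1.0, 0.2, 0.9]
width: 0.466
```

```bash
python3 d.py .5815 -.333 .068
python3 - <<'E'
from h import *
from workcell import vision
fs=[vision.grab_frame(n) for n in("wrist","side")]
np.savez("pics/w1.npz",**fs[0])
cv2.imwrite("pics/w1.png",np.hstack([cv2.resize(fs[0]["pixels"],(400,300)),cv2.resize(fs[1]["pixels"][130:340,150:430],(400,300))]))
f=fs[0];X=cloud(f);m=(f["depth"]>0)&(X[...,2]>.082)&(X[...,2]<.094)&(f["pixels"].max(2)<90)&(np.hypot(X[...,0]-.58,X[...,1]+.333)<.025)
print("post top wrist",m.sum(),X[m].mean(0),X[m].min(0),X[m].max(0))
E
```

```text
3.9333 [ 0.5799 -0.3324  0.1363] q [-0.7   0.47  1.38  0.    1.3  -0.59] head -6.4 delta tool cm [-0.06  0.2   6.83] F [1.  0.2 0.9] tool z [-0.004  0.003 -1.   ] 0.4664929918867462
post top wrist 363 [ 0.58059703 -0.33066663  0.08655966] [ 0.57340006 -0.33825111  0.08220797] [ 0.58771309 -0.32411981  0.08893631]
```

View pics/w1.png

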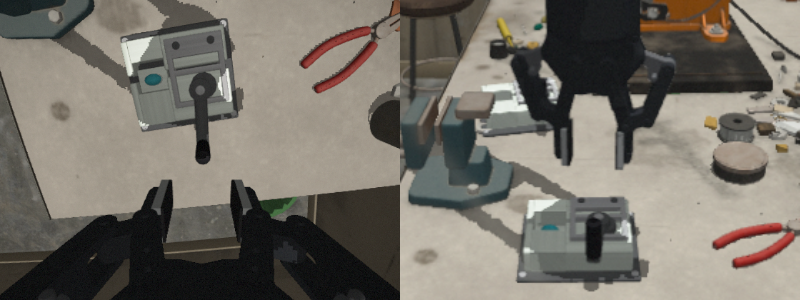

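The crops show the open jaws (wrist (203,205)) lined up with the post (wrist (203,150), side (594,240)), and the stone at (152,79) in the wrist view. The wrist depth puts the post at (0.581, -0.331), so I'm going down to close gently.

Emit:
play_rows:
  motion:
    - [0,0,0,0,0.1,2.3,4]
    - [0,0,0,0,0,2.3,4]
    - [0,0,0,0,0,2.2,4]
    - [0,0,0,0,0,0,4]

```text
clock: 4.37
tool_pos: [0.5809, -0.3324, 0.0682]
tcp_rot: [0.746, 0.666, -0.0, -0.002]
contact_force: [-0.6, 0.6, -0.4]
width: 0.469
```

Emit:
play_rows:
  motion:
    - [0,0,0,0,0,0,1.2]
    - [0,0,0,0,0,0,1.2]
    - [0,0,0,0,0,0,1.2]
    - [0,0,0,0,0,0,1.2]
    - [0,0,0,0,0,0,1.2]
    - [0,0,0,0,0,0,1.2]
  squeeze: 20

```text
clock: 4.87
tool_pos: [0.5833, -0.3347, 0.0734]
tcp_rot: [0.746, 0.666, 0.0, 0.002]
contact_force: [-2.7, 0.4, 5.2]
width: 0.145
```

```bash
python3 d.py .581 -.331 .068
python3 - <<'E'
from scipy.spatial.transform import Rotation as R
import numpy as np
# per-step shift in tool frame if shift is applied before/after the turn of 0.1 on radius 60
d=.1;r=6.0
print("chord",2*r*np.sin(d/2),"radial",r*(1-np.cos(d)))
E
```

```text
4.8667 [ 0.5833 -0.3347  0.0734] q [-0.7   0.54  1.42 -0.    1.18 -0.59] head -6.5 delta tool cm [ 0.35 -0.27  0.54] F [-2.7  0.4  5.2] tool z [ 0.003 -0.003 -1.   ] 0.14514858977384948
chord 0.59975003124814 radial 0.029975008331845077
```

```bash
python3 - <<'E'
from h import *
from workcell import vision
fs=[vision.grab_frame(n) for n in("wrist","side")]
cv2.imwrite("pics/w2.png",np.hstack([cv2.resize(fs[0]["pixels"],(400,300)),cv2.resize(fs[1]["pixels"][210:330,215:375],(400,300),interpolation=cv2.INTER_CUBIC)]))
E
python3 d.py .581 -.331 .068
```

```text
4.9667 [ 0.5833 -0.3347  0.0734] q [-0.7   0.54  1.42 -0.    1.18 -0.59] head -6.5 delta tool cm [ 0.35 -0.27  0.54] F [-2.4  0.9  7.2] tool z [ 0.003 -0.003 -1.   ] 0.14701507416583878
```

View pics/w2.png

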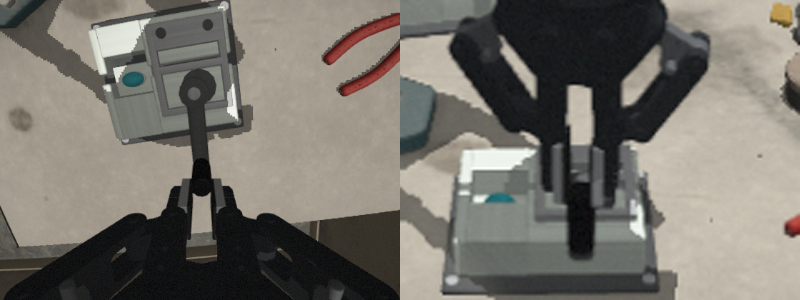

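Run:
```python
from h import *
from workcell import vision
f=vision.grab_frame("side");X=cloud(f)
def proj(p): return cv2.projectPoints(np.array(p,float),cv2.Rodrigues(f["R"])[0],f["t"],f["K"],f["D"])[0].reshape(-1,2).round(1)
print(proj([[.5833,-.3347,.0624],[.581,-.331,.088],[.581,-.331,.048]]))
for v in range(255,318,4):
    print(v,[tuple((X[v,u]*1000).round().astype(int)) for u in range(432//1*0+272,304,5)])
cv2.imwrite("pics/s3.png",cv2.resize(f["pixels"][255:325,245:340],(760,560),interpolation=cv2.INTER_CUBIC))
```

```text
[[286.  300.7]
 [284.3 283.6]
 [284.4 307.4]]
255 [(np.int64(566), np.int64(-344), np.int64(141)), (np.int64(572), np.int64(-346), np.int64(142)), (np.int64(571), np.int64(-125), np.int64(0)), (np.int64(580), np.int64(-122), np.int64(-2)), (np.int64(591), np.int64(-348), np.int64(144)), (np.int64(597), np.int64(-350), np.int64(145)), (np.int64(604), np.int64(-337), np.int64(137))]
259 [(np.int64(566), np.int64(-346), np.int64(136)), (np.int64(572), np.int64(-347), np.int64(137)), (np.int64(572), np.int64(-137), np.int64(-1)), (np.int64(580), np.int64(-134), np.int64(-2)), (np.int64(591), np.int64(-348), np.int64(138)), (np.int64(597), np.int64(-347), np.int64(138)), (np.int64(604), np.int64(-345), np.int64(136))]
263 [(np.int64(566), np.int64(-345), np.int64(130)), (np.int64(572), np.int64(-346), np.int64(131)), (np.int64(578), np.int64(-328), np.int64(118)), (np.int64(581), np.int64(-148), np.int64(-1)), (np.int64(591), np.int64(-348), np.int64(132)), (np.int64(597), np.int64(-349), np.int64(133)), (np.int64(604), np.int64(-344), np.int64(130))]
267 [(np.int64(566), np.int64(-346), 
[... 3627 characters left out ...]
, np.int64(-303), np.int64(27))]
311 [(np.int64(562), np.int64(-305), np.int64(20)), (np.int64(570), np.int64(-306), np.int64(21)), (np.int64(578), np.int64(-333), np.int64(43)), (np.int64(585), np.int64(-339), np.int64(48)), (np.int64(591), np.int64(-304), np.int64(19)), (np.int64(598), np.int64(-304), np.int64(20)), (np.int64(606), np.int64(-303), np.int64(19))]
315 [(np.int64(562), np.int64(-306), np.int64(14)), (np.int64(570), np.int64(-305), np.int64(12)), (np.int64(577), np.int64(-303), np.int64(12)), (np.int64(584), np.int64(-304), np.int64(12)), (np.int64(591), np.int64(-305), np.int64(13)), (np.int64(598), np.int64(-304), np.int64(12)), (np.int64(606), np.int64(-302), np.int64(11))]
```

View pics/s3.png

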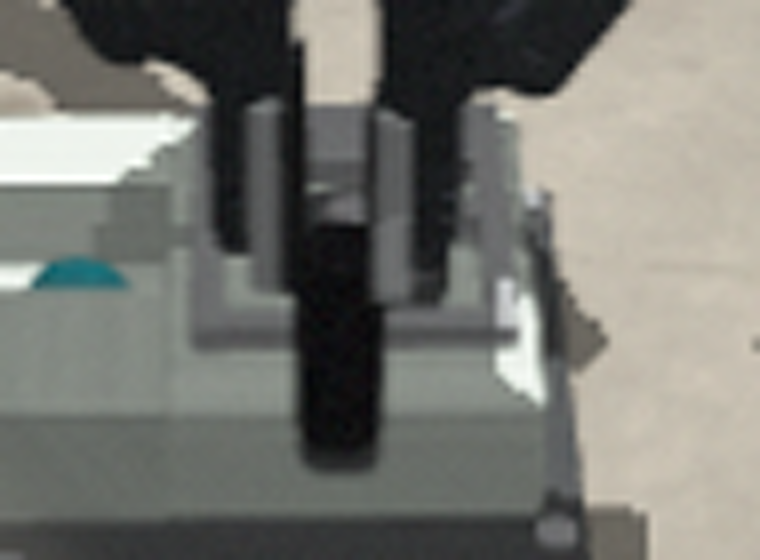

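The crop shows the post (300–385, 225–465) between the pads. Their tips (about row 300) reach only the top few mm of it, at z of about 0.085. That is higher than the nominal tip offset predicts. I'll open slightly, go 18 mm lower and regrip.

Emit:
play_rows:
  motion:
    - [0,0,0,0,0.2,0,2.7]
    - [0,0,0,0,0,0,2.7]
    - [0,0,0,0,0,0,2.7]
    - [0,0,0,0,0,0.9,2.7]
    - [0,0,0,0,0,0.9,2.7]
    - [0,0,0,0,0,0,2.7]
    - [0,0,0,0,0,0,2.7]

```text
clock: 5.6
tool_pos: [0.5831, -0.333, 0.0505]
tcp_rot: [0.746, 0.666, -0.0, -0.002]
contact_force: [0.4, 0.9, 0.8]
width: 0.318
```

```bash
python3 d.py .583 -.333 .05;cat > tip.py <<'E'
from h import *
from workcell import vision
f=vision.grab_frame("side");X=cloud(f)
m=(f["depth"]>0)&(X[...,2]>.052)&(X[...,2]<.12)&(abs(X[...,1]+.34)<.02)&(abs(X[...,0]-.58)<.05)
for a in range(545,625,5):
    P=X[m&(abs(X[...,0]*1000-a)<2.5)]
    print(a,len(P),(P.min(0)*1000).round() if len(P) else "")
E
python3 tip.py
```

```text
5.6 [ 0.5831 -0.333   0.0505] q [-0.7   0.57  1.42  0.    1.15 -0.58] head -6.5 delta tool cm [-0.01 -0.01  0.05] F [0.4 0.9 0.8] tool z [-0.002  0.002 -1.   ] 0.3178891186519676
545 54 [ 543. -343.  106.]
550 69 [ 548. -343.  104.]
555 75 [ 553. -344.   71.]
560 113 [ 558. -346.   65.]
565 128 [ 563. -346.   64.]
570 130 [ 568. -346.   62.]
575 21 [ 576. -335.   52.]
580 101 [ 578. -342.   52.]
585 105 [ 583. -341.   52.]
590 68 [ 588. -339.   52.]
595 29 [ 596. -348.   63.]
600 136 [ 598. -350.   63.]
605 123 [ 603. -350.   62.]
610 114 [ 608. -350.   69.]
615 56 [ 613. -351.  104.]
620 59 [ 618. -354.  107.]
```

Emit:
play_rows:
  motion:
    - [0,0,0,0,0,0,1.2]
    - [0,0,0,0,0,0,1.2]
    - [0,0,0,0,0,0,1.2]
    - [0,0,0,0,0,0,1.2]
  squeeze: 20

```text
clock: 5.98
tool_pos: [0.5841, -0.3338, 0.0525]
tcp_rot: [0.746, 0.666, -0.0, 0.0]
contact_force: [-1.5, 0.1, -0.4]
width: 0.162
```

```bash
python3 d.py .583 -.333 .05
```

```text
5.9833 [ 0.5841 -0.3338  0.0525] q [-0.7   0.57  1.42 -0.    1.15 -0.58] head -6.5 delta tool cm [ 0.07 -0.12  0.25] F [-1.5  0.1 -0.4] tool z [-0. -0. -1.] 0.16208806715248034
```

Emit:
play_rows:
  motion:
    - [0,0,0.1,0.03,-0.6,0,1.2]
    - [0,0,0.1,0.03,-0.6,0,1.2]
    - [0,0,0.1,0.03,-0.6,0,1.2]
    - [0,0,0.1,0.03,-0.6,0,1.2]
    - [0,0,0,0,0,0,1.2]

```text
clock: 6.4
tool_pos: [0.5599, -0.3285, 0.0525]
tcp_rot: [0.865, 0.502, -0.002, 0.001]
contact_force: [-4.8, -7.3, -1.8]
width: 0.168
```

```bash
python3 d.py .556 -.325 .05; python3 -c "
import numpy as np
for a in (.109,.509): print(.588-.06*np.sin(a),-.2735-.06*np.cos(a))"
```

```text
6.4 [ 0.5599 -0.3285  0.0525] q [-0.71  0.51  1.5  -0.    1.13 -0.19] head -29.7 delta tool cm [ 0.12 -0.51  0.25] F [-4.8 -7.3 -1.8] tool z [-0.002 -0.004 -1.   ] 0.16753522820223965
0.581472942599056 -0.33314392275567384
0.558761744494073 -0.3258939349063433
```

Emit:
play_rows:
  motion:
    - [0,0,0.09,-0.05,-0.6,0,1.2]
    - [0,0,0.09,-0.05,-0.6,0,1.2]
    - [0,0,0.09,0,-0.6,0,1.2]
    - [0,0,0.09,0,-0.6,0,1.2]
    - [0,0,0,0,0,0,1.2]

```text
clock: 6.82
tool_pos: [0.5403, -0.315, 0.0525]
tcp_rot: [0.941, 0.339, -0.002, 0.002]
contact_force: [-5.9, -8.2, -2.3]
width: 0.166
```

```bash
python3 d.py .556 -.325 .05; python3 -c "
import numpy as np
for a in (.109,.509,.909): print(.5845-.06*np.sin(a),-.274-.06*np.cos(a))"
```

```text
6.8167 [ 0.5403 -0.315   0.0525] q [-0.72  0.46  1.58 -0.    1.11  0.16] head -50.3 delta tool cm [0.57 1.77 0.26] F [-5.9 -8.2 -2.3] tool z [-0.002 -0.004 -1.   ] 0.1655681632670909
0.5779729425990561 -0.33364392275567384
0.5552617444940731 -0.3263939349063433
0.5371666240425451 -0.31087209677344413
```

Emit:
play_rows:
  motion:
    - [0,0,0.09,-0.05,-0.6,0,1.2]
    - [0,0,0.09,-0.05,-0.6,0,1.2]
    - [0,0,0.09,-0.05,-0.6,0,1.2]
    - [0,0,0.09,-0.05,-0.6,0,1.2]
    - [0,0,0,0,0,0,1.2]

```text
clock: 7.23
tool_pos: [0.5271, -0.2948, 0.0526]
tcp_rot: [0.986, 0.165, 0.0, 0.001]
contact_force: [-1.2, -3.9, -3.2]
width: 0.169
```

```bash
cat > e.py <<'E'
import numpy as np
from workcell import bot
p=bot.observe();x=p["tool_pos"];d=x[:2]-[.584,-.2735];a=np.arctan2(-d[0],-d[1]);F=p["contact_force"][:2]
print("a_w",a.round(3),"r",np.hypot(*d).round(4),"F out",F@[-np.sin(a),-np.cos(a)],"F tang",F@[-np.cos(a),np.sin(a)],"z",x[2])
E
python3 d.py .524 -.276 .05; python3 e.py
```

```text
7.2333 [ 0.5271 -0.2948  0.0526] q [-0.71  0.41  1.64 -0.    1.09  0.53] head -70.9 delta tool cm [ 0.32 -1.88  0.25] F [-1.2 -3.9 -3.2] tool z [ 0.    -0.003 -1.   ] 0.169251545048651
a_w 1.213 r 0.0608 F out 2.4661967162835574 F tang -3.221949684157516 z 0.05256607100669956
```

Remaining is about 0.31 rad. I'll do 3 rows and then press gently into the stop.

Emit:
play_rows:
  motion:
    - [0,0,0.09,0.03,-0.6,0,1.2]
    - [0,0,0.09,0.03,-0.6,0,1.2]
    - [0,0,0.09,0.03,-0.6,0,1.2]
    - [0,0,0,0,0,0,1.2]
    - [0,0,0,0,0,0,1.2]

```text
clock: 7.65
tool_pos: [0.523, -0.2769, 0.0525]
tcp_rot: [0.999, 0.033, -0.001, 0.001]
contact_force: [-4.7, -2.4, -0.4]
width: 0.164
```

```bash
python3 d.py .524 -.276 .05; python3 e.py
```

```text
7.65 [ 0.523  -0.2769  0.0525] q [-0.69  0.38  1.68 -0.    1.08  0.82] head -86.2 delta tool cm [ 0.11 -0.08  0.25] F [-4.7 -2.4 -0.4] tool z [-0.002 -0.001 -1.   ] 0.16415648813669187
a_w 1.516 r 0.0611 F out 4.829310078811563 F tang -2.1210266676444043 z 0.052518315101860225
```

Near the stop. Next I'll push on in small tangential steps and watch for the force to rise.

Emit:
play_rows:
  motion:
    - [0,0,0.02,0,-0.3,0,1.2]
    - [0,0,0.02,0,-0.3,0,1.2]
    - [0,0,0,0,0,0,1.2]

```text
clock: 7.9
tool_pos: [0.5227, -0.2739, 0.0526]
tcp_rot: [1.0, 0.013, -0.0, 0.004]
contact_force: [-4.5, -12.9, -5.8]
width: 0.167
```

```bash
python3 e.py
```

```text
a_w 1.565 r 0.0613 F out 4.573201163612811 F tang -12.854011431101934 z 0.052623658702225726
```

Emit:
play_rows:
  motion:
    - [0,0,0,0,-0.3,0,1.2]
    - [0,0,0,0,-0.2,0,1.2]
    - [0,0,0,0,0,0,1.2]

```text
clock: 8.15
tool_pos: [0.5228, -0.2736, 0.0528]
tcp_rot: [1.0, 0.013, 0.0, 0.008]
contact_force: [-3.4, -28.9, -14.8]
width: 0.167
```

```bash
python3 e.py
```

```text
a_w 1.569 r 0.0612 F out 3.4648416534579507 F tang -28.912534617032538 z 0.052761288667957325
```

Hard stop reached: 29 N with no further motion. I'll relax the push, let go and rise.

Emit:
play_rows:
  motion:
    - [0,0,0,0,0.35,0,1.2]
    - [0,0,0,0,0.35,0,1.2]
    - [0,0,0,0,0,0,1.2]

```text
clock: 8.4
tool_pos: [0.5227, -0.2739, 0.0526]
tcp_rot: [1.0, 0.013, -0.001, 0.001]
contact_force: [-4.9, -6.1, -0.8]
width: 0.167
```

Emit:
play_rows:
  motion:
    - [0,0,0,0,0,0,3]
    - [0,0,0,0,0,0,3]
    - [0,0,0,0,0,0,3]
    - [0,0,0,0,0,0,3]

```text
clock: 8.73
tool_pos: [0.5241, -0.2717, 0.0527]
tcp_rot: [1.0, 0.014, 0.0, 0.0]
contact_force: [0.7, 0.6, 0.1]
width: 0.35
```

Emit:
play_rows:
  motion:
    - [0,0,0,0,0,-2,3]
    - [0,0,0,0,0,-3,3]
    - [0,0,0,0,0,-3,3]
    - [0,0,0,0,0,-3,3]
    - [0,0,0,0,0,-3,3]
    - [0,0,0,0,0,-3,3]
    - [0,0,0,0,0,0,3]

```text
clock: 9.32
tool_pos: [0.5269, -0.274, 0.2305]
tcp_rot: [1.0, 0.014, 0.005, 0.004]
contact_force: [0.8, 0.0, 0.5]
width: 0.35
```

```bash
python3 d.py .524 -.276 .2
python3 - <<'E'
from h import *
from workcell import vision
fs={n:vision.grab_frame(n) for n in("wrist","side","top")}
cv2.imwrite("pics/w4.png",np.hstack([cv2.resize(fs["wrist"]["pixels"],(400,300)),cv2.resize(fs["side"]["pixels"][258:333,228:328],(400,300),interpolation=cv2.INTER_CUBIC)]))
for n,f in fs.items():
    X=cloud(f);m=(f["depth"]>0)&(X[...,2]>.08)&(X[...,2]<.094)&(f["pixels"].max(2)<90)&(np.hypot(X[...,0]-.524,X[...,1]+.275)<.02)
    if m.sum(): print(n,m.sum(),X[m].mean(0).round(4),X[m].min(0).round(4),X[m].max(0).round(4))
E
```

```text
9.3167 [ 0.5269 -0.274   0.2305] q [-0.68  0.19  1.54  0.    1.4   0.86] head -88.4 delta tool cm [-0.32  0.17  3.04] F [0.8 0.  0.5] tool z [ 0.01  -0.008 -1.   ] 0.35009673058979274
wrist 188 [ 0.5257 -0.2742  0.0867] [ 0.5181 -0.2808  0.0802] [ 0.532  -0.2672  0.0891]
side 75 [ 0.5262 -0.2777  0.0848] [ 0.5189 -0.2828  0.0801] [ 0.5322 -0.2673  0.0881]
top 35 [ 0.526  -0.2716  0.0872] [ 0.5207 -0.2783  0.0826] [ 0.5311 -0.2664  0.0894]
```

View pics/w4.png

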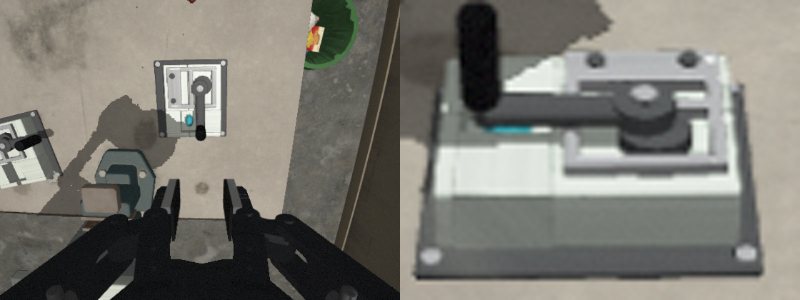

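The wrist view shows the lever running down to the post at (200,130), parallel to the mould's side. The side crop shows it across the stone at (510,128) with no gap between the halves. The gripper is clear.

```bash
python3 -c "
from workcell import job
print(job.sign_off())"
```

```text
the job is handed in; nothing more can be done
None
```

I locked the mould with the stone in its nest (the right-hand one in the top view) and handed the job in at about 9.5 s.

I gripped the post and turned the lever clockwise until it hit the stop. At the stop it took 29 N sideways with no further movement. Then I eased off, opened the gripper and lifted about 18 cm clear.

**Checks after letting go:**
- **Lever:** all three cameras put the post at about (0.526, -0.275) m, within about 2 mm of the predicted locked position, so it stayed put.
- **Halves:** they look drawn together in the side picture. I did not measure the gap separately.
- **Empty mould:** I did not touch it. I did not measure its lever angle afterwards.

**What disagreed:**
- **First grip:** it held only the top few millimetres of the post, because the fingertips were about 20 mm higher than the stated offset implies. I opened slightly, lowered the gripper 18 mm and gripped again before turning.
- **Cam axis:** the camera estimate was about 4 mm off in x from the arc the post actually followed. That left up to 10 N of outward force during the turn, which I corrected along the way.

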